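Lock the drill jig's lid with its T-bolt

ROBOT

A 6-joint arm with a two-finger parallel gripper is mounted at the origin on a cart in front of the work surface, level with it; the furniture and walls round the work are solid. World frame = base frame: x ahead of the robot, y to its left, z up, the work surface at z = 0. Lengths are in m, angles in degrees, forces in N, time in s.
With the tool pointing down it reaches from about 0.35 to 0.875 m from the base axis. Payload 4.2 kg.
Tool frame: the origin (TCP) lies between the finger pads; the fingertips stand 8 mm ahead of it and the grasp point (between the pads) lies 11 mm behind it; z points along the fingers, y is the line along which they close (so a half turn about z gives the same grasp; the last joint's range is limited). The gripper opens to 87 mm and grips with 3 to 60 N. Pads are 19 mm wide; open, the fingers measure 117 mm over their backs; the gripper's body (75 mm by 190 mm) begins 51 mm behind the grasp point.
Start: joints at [-52.62, 22.042, 0.453, 0, -68.411, -14.817], TCP at [0.24, -0.577, 0.231] pointing down, gripper open.
Joint ranges: [-179.83, 179.83], [-69.29, 118.12], [-61.27, 80.66], [-181.25, 117.63], [-171.15, -9.14], [-177.46, 177.46]. Speed limits (degrees/s): [159.86, 159.86, 180, 180, 180, 180].

INTERFACE

Orientations are given as a 3x3 rotation matrix whose columns are the frame's x, y, z axes.
In Python, from station import sense, capture, camera_model, finish_job, find_in gives the robot as it stands. The module is installed in compiled form; this text tells all that it offers.
- The arm moves only by the tool arm_command, never from a script. Its argument "motion" is a list of rows, each a list of 7 numbers: the finger opening in mm, from 0 to 87, then the shift along the tool's x, y, z in mm, then the turn, a rotation vector about the tool's x, y, z in rad. In form: [[jaw, dx, dy, dz, rx, ry, rz], ...]. A call has 1 to 8 rows; each row shifts and turns the commanded pose from where the row before left it, along the tool's axes as they then stand; what a row does not reach is not made up. A row lasts 1/10 s, in which the tool goes at most 50 mm and 8.59 degrees, less where a joint would pass 70% of its speed; a pose out of reach is approached as far as the arm can. A call with a gripper value outside its range is refused whole. The fingers move at their own pace and stop on an object; the grip force is fixed at half the most. Time passes only in rows, so rows that do not move let the fingers close. It gives the time, the measured TCP pose, the force, the opening and the grip force at its end, in the units of the state.
- sense(): the state, without advancing time (a new reading comes with each control period).
- capture(name): name is "scene" or "top" or "wrist"; returns the picture (420x560x3 uint8, red, green, blue); there is no depth.
- camera_model(name): a dict with "fx", "fy", "cx", "cy" (pixels), "R" (3x3) and "t" (3): a world point X has camera coordinates R X + t. Camera axes: x right, y down, z forward; pixel columns grow to the right and rows downward; lengths in m; the calibration is good to about 2 mm. A picture is of the moment at which its call begins: read the wrist's pose just before it. camera_model takes no time and is no camera call; for the wrist camera it gives the pose at the moment of the call.
- finish_job(): hands the job in; it is judged then, once.
Trained networks look in the newest picture that a camera, given by its name, has taken for a name from the list of things; names that differ only in an ending like _2 or _b are one class to them, and where a whole thing is asked for, a point or a joint stands for the part that bears it (a point fixed in the world has none). Each returns a list of dicts, best first, with "p" (0 to 1); they miss things now and then, are a little off and sometimes report something else, mostly with a low value. They report only what shows in the picture. A call takes as long as a camera call.
- find_in(target, camera): "location" ([row, column] in pixels, amid what is visible of it).
The state is a dict: "time_s": time; "joints": joint angles; "joint_velocities": joint speeds; "effort": joint torques, N m; "tcp_pos": TCP position; "ee_rot": TCP orientation; "wrist_force": force on the tool from outside, world axes, zero at the start; "moment": the same for the moment, N m; "gripper_width": opening from 0.0 (shut) to 1.0 (fully open); "gripper_force": force on a finger pad.
Only numpy, scipy, OpenCV 4.12 (cv2) and the standard library are available. Lean on these libraries where they do the work, as an engineer would, in place of code of your own. Each camera call takes 0.05 s, during which the arm holds its last target. There are 200 camera calls.

TASK

Lock the lid of the steel drill jig with its T-bolt: lift the T-bolt (the one with the oblong collar) out of the jig's parking slot, pass its T-head down through the slot in the closed aluminium lid until the collar rests on the lid near the middle of the slot, turn it a full quarter turn so that the head lies square across the slot underneath, and let go. Leave the plain pin with the round collar in its wooden stand.

Things in the scene. Friction and masses are not known exactly. Their poses are not given: they have to be found in the camera images.
- t_bolt: Steel T-bolt, 0.3-0.54 kg, upright in the jig's parking slot, head along that slot within 6 deg. Origin: on the axis, underside of the T-head, 79 mm above the bench at the start; z up. T-head 60 (x) x 18 (y) x 12 mm; shank dia 20; oblong collar 82 (x) x 58 (y) mm at z 36-44 mm, parallel to the head; round knob to grip, dia 30, z 44-92 mm.
- jig_slot (a point): Centre of the locking slot in the top face of the jig's closed lid, 115 mm above the bench; x along the slot (76 mm long), y across it (34 mm wide), z up. Lid and the jig's plate under it have the same slot, 16 mm thick together, hollow below. With its collar on the lid the bolt's origin is 36 mm below this point and the head's top 8 mm below the plate, free to turn either way.
- jig: Dark steel box 112 (x) x 220 (y) x 115 mm fixed to the bench. Origin: centre of its underside. Locking slot at y +55 mm under the aluminium lid (0.5 kg, hinged at +x, lies shut); equal parking slot at y -55 mm; both along x. Mind a cable drum (radius 165, height 370 mm) at world (0.24, 0.31), close to the arm's shoulder, and a pipe end 230 mm high at (0.50, -0.51).
- plain_pin: Steel locating pin, a bystander, not to be used: shank and knob as the T-bolt's, but no T-head and a round collar dia 68 mm. Origin: on the axis at the bottom. Stands in a hole of a wooden stand 90 x 90 x 60 mm that is fixed to the bench away from the jig.

How it is judged (in metres and radians):
At the end, for the whole second after the job is handed in: The T-bolt stands upright (within 6 degrees) and at rest in the jig's slot, its axis within 15 mm of the slot's centre, its collar down on the closed lid (within 4 mm), its head square across the slot (within 15 degrees) (horizontal distance between t_bolt and jig_slot below 0.015 m and z of t_bolt in the frame of jig_slot between -0.04 and -0.032 m and angle between the x axis of t_bolt and the y axis of jig_slot, either way round below 0.26 rad and angle between t_bolt's own z axis and vertical below 0.1 rad and linear speed of t_bolt below 0.02 m/s); the robot touches nothing.
It fails at once if the plain pin is moved more than 30 mm from its place in the stand (distance of plain_pin from where it was at the start of the episode above 0.03 m).
It also fails if it takes over 32 s, if anything falls off the work surface, if the arm or the gripper's body presses on something with over 40 N, if the wrist force passes 120 N, or if a joint passes its speed limit or range.

## Working session

There is one attempt and no reset: what is moved stays moved. The work goes in short steps, Python scripts to look and compute and a tool call to move; the robot and the scene stay as the last step left them, time stands still between calls to the robot, and variables do not carry over. Pictures are saved under pics/ and viewed, at most 10 in all, crops included, and the job is handed in when it is done.

Besides the shell and the picture viewer there is one more tool, called after "Emit:" as name([rows], argument=value, ...), one row to a line, values as JSON. arm_command: Moves the arm, as the interface text tells. Its arguments: {"type":"object","properties":{"motion":{"type":"array"}},"required":["motion"]}

```bash
mkdir -p pics; cat > h.py <<'E'
import numpy as np, cv2
from station import *
def snap(c,f):
    im=capture(c); cv2.imwrite('pics/'+f,im[:,:,::-1]); return im
def ray(c,row,col,z,m=None):
    m=m or camera_model(c); R=np.array(m['R']);t=np.array(m['t'])
    d=R.T@np.array([(col-m['cx'])/m['fx'],(row-m['cy'])/m['fy'],1]); o=-R.T@t
    return o+d*(z-o[2])/d[2]
def proj(c,X,m=None):
    m=m or camera_model(c); p=np.array(m['R'])@X+np.array(m['t'])
    return [round(float(m['cy']+m['fy']*p[1]/p[2])),round(float(m['cx']+m['fx']*p[0]/p[2]))]
E
python3 - <<'E'
from h import *
ims=[snap(c,c+'0.png') for c in ('scene','top')]
cv2.imwrite('pics/both.png',cv2.resize(np.vstack(ims)[:,:,::-1],None,fx=.71,fy=.71))
for n,z in (('t_bolt',.15),('jig_slot',.115),('jig',.115),('plain_pin',.12)):
    for c in ('top','scene'):
        for r in find_in(n,c)[:2]: print(n,c,round(r['p'],2),np.round(r['location']),ray(c,*r['location'],z).round(3))
s=sense();print(s['time_s'],s['tcp_pos'],s['ee_rot'])
E
```

```text
t_bolt top 0.97 [189. 382.] [ 0.523 -0.377  0.15 ]
t_bolt scene 0.69 [220. 392.] [ 0.49  -0.393  0.15 ]
jig_slot top 0.9 [211. 343.] [ 0.49  -0.316  0.115]
jig_slot scene 0.79 [256. 351.] [ 0.415 -0.358  0.115]
jig top 0.69 [210. 342.] [ 0.491 -0.314  0.115]
jig scene 0.92 [256. 351.] [ 0.416 -0.356  0.115]
plain_pin top 0.92 [191. 220.] [ 0.523 -0.102  0.12 ]
plain_pin scene 0.79 [202. 242.] [ 0.462 -0.13   0.12 ]
0.5 [ 0.23981782 -0.57709385  0.23051347] [[-9.23476457e-01 -3.83655098e-01  5.54764279e-06]
 [-3.83655095e-01  9.23476452e-01  9.88127065e-05]
 [-4.30331161e-05  8.91228266e-05 -9.99999995e-01]]
```

View pics/top0.png

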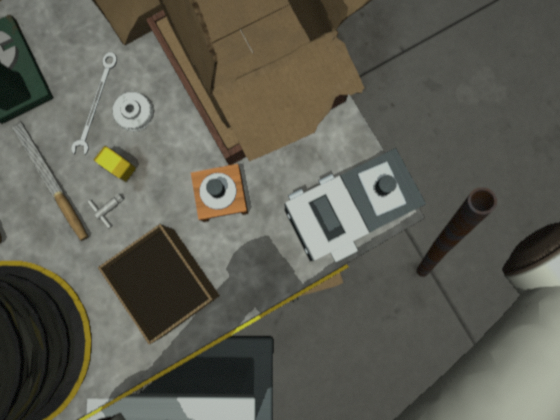

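View pics/scene0.png

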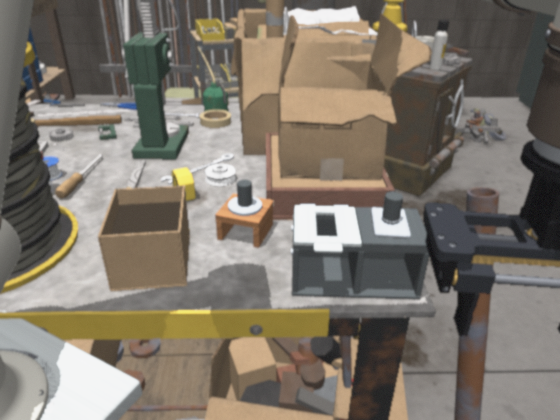

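The top view shows the T-bolt's knob at about (185,387), with its oblong collar on the parking slot. The lid's dark slot is at about (216,327), and the plain pin on the orange stand is at (188,216). The scene view agrees with this, and the pipe stands close beside the jig.

```bash
python3 - <<'E'
from h import *
for n,r,c,z in (('knob',185,387,.171),('slot',216,327,.115),('slotA',197,318,.115),('slotB',237,337,.115),('collar',188,383,.123),('jigc1',150,396,.115),('jigc2',202,424,.115),('pipe',201,482,.23)):
    print(n,ray('top',r,c,z).round(3))
im=cv2.imread('pics/top0.png')
cv2.imwrite('pics/c.png',cv2.resize(im[140:270,270:440],None,fx=4.5,fy=4.5,interpolation=cv2.INTER_CUBIC))
E
```

```text
knob [ 0.526 -0.381  0.171]
slot [ 0.481 -0.288  0.115]
slotA [ 0.514 -0.273  0.115]
slotB [ 0.444 -0.305  0.115]
collar [ 0.529 -0.384  0.123]
jigc1 [ 0.598 -0.41   0.115]
jigc2 [ 0.506 -0.456  0.115]
pipe [ 0.492 -0.512  0.23 ]
```

View pics/c.png

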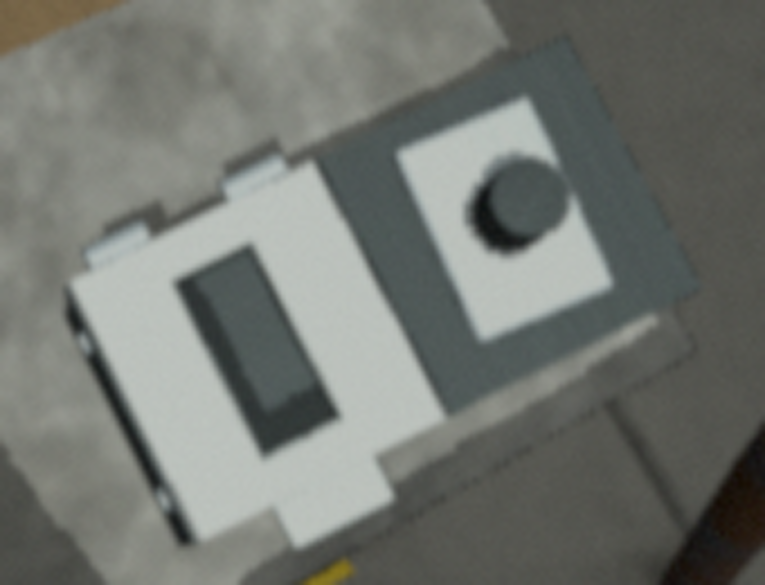

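The crop shows the collar as a light oblong with corners near (397,152), (527,97), (612,285) and (483,342). The lid slot's corners are near (177,283), (252,245), (340,415) and (263,457).

```bash
python3 - <<'E'
from h import *
m=camera_model('top')
for n,z,P in (('collar',.123,[(397,152),(527,97),(612,285),(483,342)]),('slot',.115,[(177,283),(252,245),(340,415),(263,457)])):
    W=np.array([ray('top',140+(y+.5)/4.5-.5,270+(x+.5)/4.5-.5,z,m)[:2] for x,y in P])
    e=(W[0]+W[1]-W[2]-W[3])/2; f=(W[1]+W[2]-W[0]-W[3])/2
    print(n,W.mean(0).round(4),'len',np.linalg.norm(e),'wid',np.linalg.norm(f),'ang',np.degrees([np.arctan2(e[1],e[0]),np.arctan2(f[0],-f[1])]))
E
```

```text
collar [ 0.5286 -0.3822] len 0.07974163999997634 wid 0.05471077840224596 ang [23.06881382 23.66105895]
slot [ 0.4784 -0.2878] len 0.07417055100610061 wid 0.03324506503903424 ang [26.43036162 27.98043205]
```

Emit:
arm_command([
  [87, 0, 0, -40, 0, 0, 0],
  [87, 0, 0, -40, 0, 0, 0],
  [87, 0, 0, -20, 0, 0, 0],
])

```text
time_s: 0.8
tcp_pos: [0.24, -0.5782, 0.3349]
ee_rot: [[-0.923, -0.384, 0.002], [-0.384, 0.923, -0.006], [-0.0, -0.006, -1.0]]
wrist_force: [0.2, 0.5, -0.4]
gripper_width: 1.002
gripper_force: 0.0
```

Emit:
arm_command([
  [87, -48.5, 10, 0, 0, 0, 0],
  [87, -48.5, 10, 0, 0, 0, 0],
  [87, -48.5, 10, 0, 0, 0, 0],
  [87, -48.5, 10, 0, 0, 0, 0],
  [87, -48.5, 10, 0, 0, 0, 0],
  [87, -48.5, 10, 0, 0, 0, 0],
  [87, -48.5, 10, 0, 0, 0, 0],
])

```text
time_s: 1.5
tcp_pos: [0.5279, -0.3808, 0.3309]
ee_rot: [[-0.923, -0.384, 0.0], [-0.384, 0.923, -0.0], [-0.0, -0.0, -1.0]]
wrist_force: [-0.5, -0.8, -0.1]
gripper_width: 0.998
gripper_force: 0.0
```

Emit:
arm_command([
  [87, 0, 0, 0, 0, 0, -0.146],
  [87, 0, 0, 0, 0, 0, -0.146],
  [87, 0, 0, 0, 0, 0, -0.146],
  [87, 0, 0, 0, 0, 0, -0.146],
  [87, 0, 0, 0, 0, 0, -0.146],
  [87, 0, 0, 0, 0, 0, -0.146],
  [87, 0, 0, 0, 0, 0, -0.146],
  [87, 0, 0, 0, 0, 0, -0.146],
])

```text
time_s: 2.3
tcp_pos: [0.5265, -0.3822, 0.3305]
ee_rot: [[-0.003, -1.0, -0.0], [-1.0, 0.003, 0.0], [-0.0, 0.0, -1.0]]
wrist_force: [-0.4, 0.2, 0.0]
gripper_width: 1.0
gripper_force: 0.0
```

Emit:
arm_command([
  [87, 0, 0, 0, 0, 0, -0.146],
  [87, 0, 0, 0, 0, 0, -0.146],
  [87, 0, 0, 0, 0, 0, -0.146],
  [87, 0, 0, 0, 0, 0, 0],
  [87, 0, 0, 0, 0, 0, 0],
])

```text
time_s: 2.8
tcp_pos: [0.5265, -0.3822, 0.3305]
ee_rot: [[0.413, -0.911, -0.0], [-0.911, -0.413, 0.0], [-0.0, 0.0, -1.0]]
wrist_force: [-0.5, -0.5, 0.3]
gripper_width: 0.998
gripper_force: 0.0
```

```bash
python3 - <<'E'
from h import *
s=sense();print(s['tcp_pos'],s['ee_rot'],s['joints'])
m=camera_model('wrist');snap('wrist','w1.png')
for n,z in (('t_bolt',.15),('jig_slot',.115)):
    for r in find_in(n,'wrist')[:2]: print(n,round(r['p'],2),np.round(r['location']),ray('wrist',*r['location'],z,m).round(3))
print(m['fx'],'knob',proj('wrist',[.5275,-.3815,.171],m),'slot',proj('wrist',[.4785,-.288,.115],m))
E
```

```text
[ 0.52645726 -0.3822196   0.33051688] [[ 4.13123083e-01 -9.10675196e-01 -7.43841799e-05]
 [-9.10675196e-01 -4.13123087e-01  5.03333884e-05]
 [-7.65671904e-05  4.69459430e-05 -9.99999996e-01]] [-2.17620186e+01  2.20944858e+01  1.45974201e+01 -1.10770865e-03
 -8.25079616e+01  4.61633369e+01]
t_bolt 0.57 [187. 279.] [ 0.53  -0.387  0.15 ]
jig_slot 0.67 [227. 285.] [ 0.499 -0.336  0.115]
302.1892076412335 knob [197, 279] slot [263, 284]
```

View pics/w1.png

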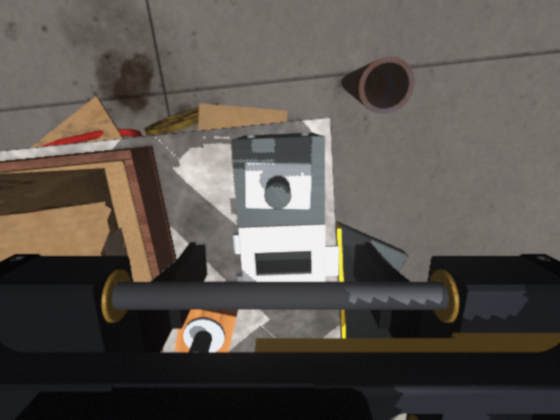

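The wrist view shows the knob around (190,277) with its collar, and the lid slot around (263,283). Both agree with the predicted pixels.

```bash
python3 - <<'E'
from h import *
im=cv2.imread('pics/w1.png')
for z,X in ((.171,[.5275,-.3815]),(.115,[.4785,-.288])):
  c=proj('wrist',[*X,z]);print(c)
cv2.imwrite('pics/c2.png',cv2.resize(im[125:285,225:345],None,fx=3.7,fy=3.7,interpolation=cv2.INTER_CUBIC))
E
```

```text
[197, 279]
[263, 283]
```

View pics/c2.png

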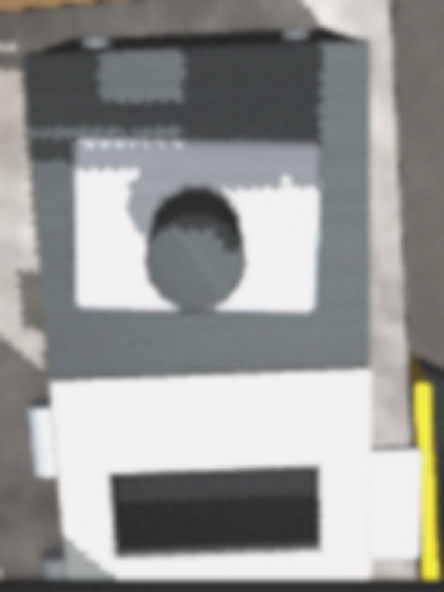

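The crop shows the knob's top circle at (195,262), the collar between (75,142) and (316,310), and the slot between (112,473) and (318,549).

```bash
python3 - <<'E'
from h import *
m=camera_model('wrist'); s=sense(); R=np.array(s['ee_rot']); p=np.array(s['tcp_pos'])
u=lambda x,y:(125+(y+.5)/3.7-.5,225+(x+.5)/3.7-.5)
k=ray('wrist',*u(195,262),.171,m); print('knob',k)
for n,z,P in (('collar',.123,[(75,142),(317,142),(315,311),(76,308)]),('slot',.115,[(110,475),(318,467),(318,547),(116,554)])):
    W=np.array([ray('wrist',*u(x,y),z,m) for x,y in P])[:,:2]
    e=(W[0]+W[3]-W[1]-W[2])/2; f=(W[0]+W[1]-W[2]-W[3])/2
    print(n,W.mean(0).round(4),np.linalg.norm(e),np.linalg.norm(f),np.degrees([np.arctan2(e[1],e[0]),np.arctan2(f[0],-f[1])]))
    print('tool shift',R.T@(np.r_[W.mean(0),z]-p)*1000)
E
```

```text
knob [ 0.52976758 -0.38245283  0.171     ]
collar [ 0.5298 -0.3823] 0.07911267264659082 0.056147584969758337 [24.10318612 24.21321466]
tool shift [  1.41550546  -2.99330886 207.551193  ]
slot [ 0.4793 -0.288 ] 0.07448379343562739 0.03179697332848862 [26.7790755  26.62575216]
tool shift [-105.28410978    3.85712899  215.55178745]
```

Emit:
arm_command([
  [87, 1.5, -3, 40, 0, 0, 0],
  [87, 0, 0, 40, 0, 0, 0],
  [87, 0, 0, 40, 0, 0, 0],
  [87, 0, 0, 30, 0, 0, 0],
  [87, 0, 0, 25, 0, 0, 0],
  [87, 0, 0, 18, 0, 0, 0],
  [87, 0, 0, 0, 0, 0, 0],
])

```text
time_s: 3.65
tcp_pos: [0.5281, -0.3814, 0.1342]
ee_rot: [[0.415, -0.91, -0.006], [-0.91, -0.415, 0.003], [-0.005, 0.004, -1.0]]
wrist_force: [0.3, -0.0, 0.6]
gripper_width: 0.999
gripper_force: 0.0
```

Emit:
arm_command([
  [20, 0, 0, 0, 0, 0, 0],
  [20, 0, 0, 0, 0, 0, 0],
  [20, 0, 0, 0, 0, 0, 0],
  [20, 0, 0, 0, 0, 0, 0],
  [20, 0, 0, 0, 0, 0, 0],
  [20, 0, 0, 0, 0, 0, 0],
  [20, 0, 0, 0, 0, 0, 0],
  [20, 0, 0, 0, 0, 0, 0],
])

```text
time_s: 4.45
tcp_pos: [0.5298, -0.3823, 0.1375]
ee_rot: [[0.416, -0.909, -0.0], [-0.909, -0.416, 0.0], [-0.0, 0.0, -1.0]]
wrist_force: [-0.7, 0.5, -0.2]
gripper_width: 0.354
gripper_force: 0.0
```

Emit:
arm_command([
  [0, 0, 0, 0, 0, 0, 0],
  [0, 0, 0, 0, 0, 0, 0],
  [0, 0, 0, 0, 0, 0, 0],
  [0, 0, 0, 0, 0, 0, 0],
])

```text
time_s: 4.85
tcp_pos: [0.5297, -0.3824, 0.1375]
ee_rot: [[0.416, -0.909, -0.0], [-0.909, -0.416, 0.0], [-0.0, 0.0, -1.0]]
wrist_force: [-1.4, 0.6, 1.4]
gripper_width: 0.339
gripper_force: 30.0
```

Emit:
arm_command([
  [0, 0, 0, -10, 0, 0, 0],
  [0, 0, 0, -20, 0, 0, 0],
  [0, 0, 0, -25, 0, 0, 0],
  [0, 0, 0, -20, 0, 0, 0],
  [0, 0, 0, -5, 0, 0, 0],
  [0, 0, 0, 0, 0, 0, 0],
])

```text
time_s: 5.45
tcp_pos: [0.5299, -0.3821, 0.2177]
ee_rot: [[0.416, -0.909, 0.001], [-0.909, -0.416, 0.0], [-0.0, -0.001, -1.0]]
wrist_force: [0.5, 0.3, -3.9]
gripper_width: 0.334
gripper_force: 30.0
```

Emit:
arm_command([
  [0, -18, 1, 0, 0, 0, 0],
  [0, -25, 2, 0, 0, 0, 0],
  [0, -25, 2, 0, 0, 0, 0],
  [0, -25, 1, 0, 0, 0, 0],
  [0, -14, 1, 0, 0, 0, 0],
  [0, 0, 0, 0, 0, 0, -0.047],
  [0, 0, 0, 0, 0, 0, 0],
])

```text
time_s: 6.15
tcp_pos: [0.4786, -0.2875, 0.2169]
ee_rot: [[0.459, -0.889, -0.001], [-0.889, -0.459, 0.0], [-0.001, 0.001, -1.0]]
wrist_force: [0.1, -0.3, -3.2]
gripper_width: 0.338
gripper_force: 30.0
```

```bash
python3 - <<'E'
from h import *
s=sense();print(s['tcp_pos'],s['joints'])
W=snap('wrist','w2.png');S=snap('scene','s2.png')
a=cv2.resize(S[120:320,230:480],(500,400));b=cv2.resize(W[120:330,190:370],(300,350))
o=np.zeros((400,800,3),np.uint8);o[:,:500]=a;o[:350,500:]=b;cv2.imwrite('pics/v2.png',o[:,:,::-1])
E
```

```text
[ 0.47864356 -0.28753521  0.21686357] [-1.43692262e+01  1.62025036e+01 -1.02227649e+01 -9.56822207e-03
 -6.36351860e+01  4.16714671e+01]
```

View pics/v2.png

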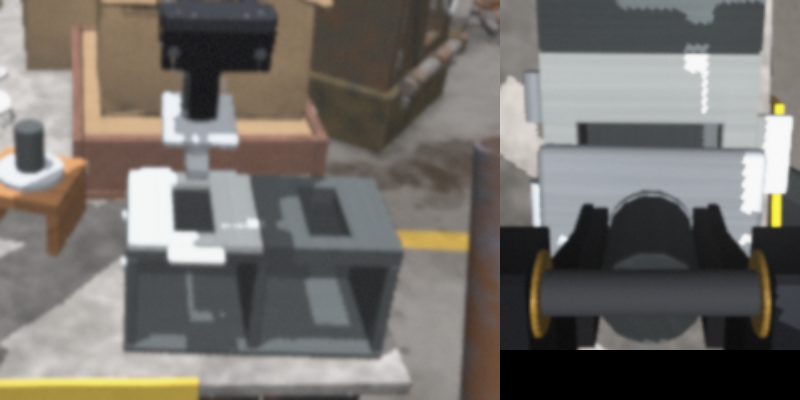

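The scene view shows the bolt hanging upright over the lid slot. In the wrist crop the collar is parallel to the slot and centred along it: the slot's edges are at x 578 and 722 and the knob is at about 650.

Emit:
arm_command([
  [0, 0, 0, 20, 0, 0, 0],
  [0, 0, 0, 20, 0, 0, 0],
  [0, 0, 0, 8, 0, 0, 0],
  [0, 0, 0, 8, 0, 0, 0],
  [0, 0, 0, 0, 0, 0, 0],
])

```text
time_s: 6.75
tcp_pos: [0.4787, -0.288, 0.1606]
ee_rot: [[0.458, -0.889, -0.002], [-0.889, -0.458, 0.001], [-0.001, 0.001, -1.0]]
wrist_force: [0.0, -0.2, -4.6]
gripper_width: 0.336
gripper_force: 30.0
```

Emit:
arm_command([
  [0, 0, 0, 8, 0, 0, 0],
  [0, 0, 0, 8, 0, 0, 0],
  [0, 0, 0, 4, 0, 0, 0],
  [0, 0, 0, 2, 0, 0, 0],
  [0, 0, 0, 0, 0, 0, 0],
])

```text
time_s: 7.25
tcp_pos: [0.4789, -0.2879, 0.1393]
ee_rot: [[0.458, -0.889, -0.0], [-0.889, -0.458, 0.0], [-0.0, 0.0, -1.0]]
wrist_force: [-0.0, -0.4, -4.5]
gripper_width: 0.337
gripper_force: 30.0
```

Emit:
arm_command([
  [0, 0, 0, 0, 0, 0, 0.143],
  [0, 0, 0, 0, 0, 0, 0.143],
  [0, 0, 0, 0, 0, 0, 0.143],
  [0, 0, 0, 0, 0, 0, 0.143],
  [0, 0, 0, 0, 0, 0, 0.143],
  [0, 0, 0, 0, 0, 0, 0.143],
  [0, 0, 0, 0, 0, 0, 0.143],
  [0, 0, 0, 0, 0, 0, 0],
])

```text
time_s: 8.05
tcp_pos: [0.4792, -0.288, 0.1399]
ee_rot: [[-0.501, -0.865, 0.001], [-0.865, 0.501, -0.0], [-0.0, -0.001, -1.0]]
wrist_force: [-0.1, 0.3, -4.2]
gripper_width: 0.333
gripper_force: 30.0
```

Emit:
arm_command([
  [0, 0, 0, 0, 0, 0, 0.143],
  [0, 0, 0, 0, 0, 0, 0.143],
  [0, 0, 0, 0, 0, 0, 0.143],
  [0, 0, 0, 0, 0, 0, 0.143],
  [0, 0, 0, 0, 0, 0, 0],
  [0, 0, 0, 1.5, 0, 0, 0],
  [0, 0, 0, 0, 0, 0, 0],
])

```text
time_s: 8.75
tcp_pos: [0.4789, -0.2879, 0.1379]
ee_rot: [[-0.888, -0.459, -0.0], [-0.459, 0.888, 0.0], [0.0, 0.0, -1.0]]
wrist_force: [-0.3, -0.8, -4.6]
gripper_width: 0.338
gripper_force: 30.0
```

Emit:
arm_command([
  [0, 0, 0, 0.5, 0, 0, 0],
  [0, 0, 0, 0, 0, 0, 0],
  [60, 0, 0, 0, 0, 0, 0],
  [60, 0, 0, 0, 0, 0, 0],
  [60, 0, 0, 0, 0, 0, 0],
  [60, 0, 0, 0, 0, 0, 0],
  [60, 0, 0, 0, 0, 0, 0],
  [60, 0, 0, 0, 0, 0, 0],
])

```text
time_s: 9.55
tcp_pos: [0.479, -0.288, 0.1377]
ee_rot: [[-0.89, -0.456, 0.0], [-0.456, 0.89, -0.0], [-0.0, -0.0, -1.0]]
wrist_force: [0.2, -0.2, -0.5]
gripper_width: 0.679
gripper_force: 0.0
```

Emit:
arm_command([
  [60, 0, 0, -10, 0, 0, 0],
  [60, 0, 0, -25, 0, 0, 0],
  [60, 0, 0, -40, 0, 0, 0],
  [60, 0, 0, -40, 0, 0, 0],
  [60, 0, 0, -40, 0, 0, 0],
  [60, 0, 0, 0, 0, 0, 0],
  [60, 0, 0, 0, 0, 0, 0],
])

```text
time_s: 10.25
tcp_pos: [0.4792, -0.2879, 0.2943]
ee_rot: [[-0.89, -0.456, 0.003], [-0.456, 0.89, -0.001], [-0.003, -0.002, -1.0]]
wrist_force: [-0.0, -0.5, -0.8]
gripper_width: 0.689
gripper_force: 0.0
```

```bash
python3 - <<'E'
from h import *
W=snap('wrist','w3.png');S=snap('scene','s3.png')
a=cv2.resize(S[120:320,230:430],(400,400));b=cv2.resize(W[100:330,170:400],(400,400))
cv2.imwrite('pics/v3.png',np.hstack([a,b])[:,:,::-1])
E
```

```text
(no output)
```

View pics/v3.png

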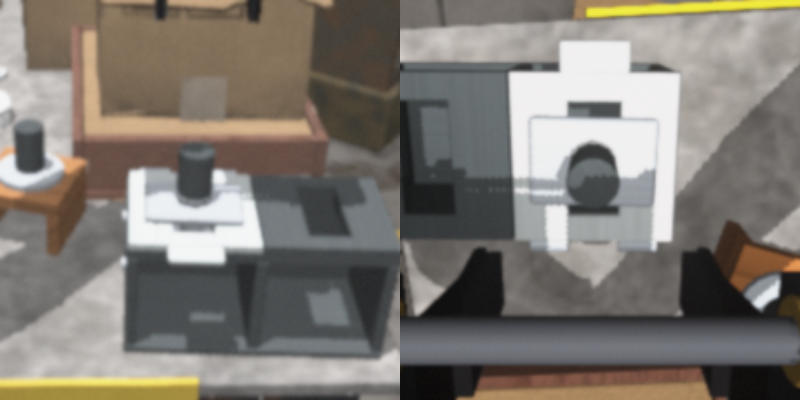

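The collar lies flat on the lid, square across the slot. It spans rows 117–206 of the crop, against 102–213 for the slot, so it is centred to within a few mm. The gripper is clear of everything and the plain pin is still in its stand.

```bash
python3 -c "from station import *; print(finish_job())"
```

```text
the job is handed in; nothing more can be done
None
```

The T-bolt is in the lid slot with its collar down and turned a full quarter turn, released with the gripper clear; the plain pin was left alone and the job was handed in at about 10 s (no verdict was returned).

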